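# Open the bath-pearl jar with the bamboo lid

### The job

Open the bath-pearl jar that has the bamboo lid: unscrew the lid anticlockwise until its thread lets go, lift it off, and set it down gently, right way up and flat, inside the dark stone tray. Do not touch the black lid of the other jar.

Things in the scene. Friction and masses are not known exactly. Their poses are not given: they have to be found in the camera images.
- bamboo_lid_center (a point): Centre (on the axis, half-way up) of the pale bamboo screw lid to take off: round, 56 mm across, 44 mm tall, 0.12 kg; grip it across in any direction. z up. Turned anticlockwise from above its coarse thread lets go after 60 to 70 degrees; 90 is a good amount, it stops at about 140. It need not rise while turning (1.5 to 3 mm play). Once free, lift it 20 mm or more straight up to clear the neck.
- bamboo_jar: Clear glass jar with blue-green bath pearls under the bamboo lid, stuck fast to the vanity. Origin: centre of its underside, z up. The lid's lower edge sits on its shoulder, 75 mm up; the neck, 39 mm across, goes on to 91 mm. Just below the lid the glass is 52 mm wide; from 62 mm height down it widens to 76 mm. Its x axis and the tight lid's agree within 5 degrees; heading arbitrary.
- black_lid_center (a point): Centre of the matt black lid, same shape and size as the bamboo one, on a like fixed jar with pink pearls. A bystander: not to be touched. Which jar stands left or right changes.
- tray: Square dark stone tray, fixed, 150 mm by 150 mm outside, flat inner floor 140 mm by 140 mm and 4 mm above the vanity, rim 5 mm wide and 8 mm high. Origin: centre of its underside; x and y along its sides, z up. It lies farther from the robot than the jars.
Not all that is in view belongs to the job. Leave any purple or red look-alike of the bamboo_jar alone.

How it is judged:
On the way, in this order (a step that is already met when the one before it is completed fails the run):
1. the bamboo lid is unscrewed, turned more than 54 degrees while it still sits on the neck (angle between the x axis of bamboo_lid_center and the x axis of bamboo_jar, either way round above 0.95 rad and horizontal distance between bamboo_lid_center and bamboo_jar below 0.006 m and z of bamboo_lid_center in the frame of bamboo_jar below 0.103 m), for 0.05 s.
2. the lid is lifted clear of the neck (z of bamboo_lid_center in the frame of bamboo_jar above 0.115 m), for 0.05 s.
3. the lid is brought down into the tray in the fingers: not let go higher than 15 mm above its floor (horizontal distance between bamboo_lid_center and tray below 0.062 m and z of bamboo_lid_center in the frame of tray below 0.041 m and contact force between the fingers and bamboo_lid above 1 N), for 0.05 s.
At the end, for the whole second after the job is handed in: The bamboo lid lies still, right way up and flat (within 7 degrees) on the tray's inner floor, inside the rim (its centre within 62 mm of the tray's centre and 22 to 29 mm above the tray's underside), released (horizontal distance between bamboo_lid_center and tray below 0.062 m and z of bamboo_lid_center in the frame of tray between 0.022 and 0.029 m and angle between bamboo_lid_center's own z axis and vertical below 0.12 rad and linear speed of bamboo_lid below 0.02 m/s); the robot touches nothing.
It fails at once if the black lid is touched (contact force between the fingers and black_lid above 1 N).
It fails at once if the black lid is shifted (distance of black_lid_center from where it was at the start of the episode above 0.008 m).
It also fails if it takes over 45 s, if anything falls off the work surface, if the arm or the gripper's body presses on something with over 40 N, if the wrist force passes 120 N, or if a joint passes its speed limit or range.

### The arm

A 7-joint arm with a two-finger parallel gripper is mounted at the origin on the work surface. World frame = base frame: x ahead of the robot, y to its left, z up, the work surface at z = 0. Lengths are in m, angles in rad, forces in N, time in s.
With the tool pointing down it reaches from about 0.4 to 0.9 m from the base axis. Payload 5.5 kg.
Tool frame: the origin (TCP) lies at the very end of the fingers, on their centre line; the grasp point (between the pads) lies env.grip_depth behind it (env.grip_depth is the distance from the TCP to the grasp point, in m); z points along the fingers, x is the direction in which the jaws open and shut, and the axes are right-handed (so a half turn about z gives the same grasp; the last joint's range is limited). The gripper opens to 92 mm and grips with 3 to 60 N. Pads are 19 mm wide; open, the fingers measure 130 mm over their backs; the gripper's body (75 mm by 190 mm) begins 47 mm behind the grasp point.
Start: joints at [-0.949, 0.501, -0.427, 1.55, 0.221, 1.138, -0.21], TCP at [0.228, 0.609, 0.227] pointing down, gripper open.
Joint ranges: [-2.88, 2.88], [-0.31, 2.03], [-1.54, 1.56], [0.2, 2.42], [-1.41, 4.55], [0.19, 2.02], [-2.57, 2.57]. Speed limits (rad/s): [2.57, 2.57, 3.14, 3.14, 3.14, 3.14, 3.14].

### API

Orientations are given as a rotation vector (axis times angle).
In Python, from bench import env, eyes gives the robot as it stands.
- The arm moves only by the tool arm_command, never from a script. Its argument "moves" is a list of rows, each a list of 3 entries, a list of its own where there are three numbers: the shift along the world's x, y, z in cm, then the turn, a rotation vector about the world's x, y, z in rad, then the gripper's target within -1 to 1 (fully open at 1, half-way at 0, shut at -1). In form: [[[tx, ty, tz], [ax, ay, az], gripper], ...]. A call has 1 to 12 rows; each row is the pose to reach, as a shift and turn from the pose commanded when the call began; what a row does not reach only later rows make up. A row lasts 1/12 s, in which the tool goes at most 41.7 mm and 7.16 degrees, less where a joint would pass 70% of its speed; a pose out of reach is approached as far as the arm can. A call with a gripper value outside its range is refused whole. The fingers move at their own pace and stop on an object; the grip force is fixed at half the most. Time passes only in rows, so rows that repeat a pose let the fingers close. It gives the time, the measured TCP pose, the force and the opening at its end, in the units of the state.
- env.sense(): the state, without advancing time (a new reading comes with each control period).
- eyes.grab_frame(name): name is "scene" or "top" or "wrist"; returns a dict with "color" (420x560x3 uint8, red, green, blue), "depth" (420x560 float32, m along the optical axis (not along the pixel's ray), 0 where there is no reading), "intrinsics" (3x3 intrinsics, pixels), "origin" and "orientation" of the camera in the world; the wrist camera has in their place "mount" (4x4, takes a point from camera to tool coordinates, whose origin is the TCP and whose axes are the tool frame's). Camera axes: x right, y down, z forward; pixel columns grow to the right and rows downward; lengths in m; the calibration is good to about 2 mm. The wrist camera is an equidistant fisheye: a pixel r from the principal point sees the ray r / f radians off the axis. A picture is of the moment at which its call begins: read the wrist's pose just before it.
- env.close_job(): hands the job in, once; it reports no verdict.
Trained networks look in the newest picture that a camera, given by its name, has taken for a name from the list of things; names that differ only in an ending like _2 or _b are one class to them, and where a whole thing is asked for, a point or a joint stands for the part that bears it (a point fixed in the world has none). Each returns a list of dicts, best first, with "score" (0 to 1); they miss things now and then, are a little off and sometimes report something else, mostly with a low value. They report only what shows in the picture. A call takes as long as a camera call. They do not tell look-alikes from the thing itself.
- eyes.spot_in(name, camera): "position" ([column, row] in pixels, amid what is visible of it).
- eyes.masks_of(name, camera): "pixels" (420x560 bool, what is visible of it) and "position" ([column, row] in pixels, amid what is visible of it).
- eyes.pinpoint(name, camera): "position" ([column, row] in pixels: a listed point, or the origin of a listed thing).
The state is a dict: "time": time; "joint_pos": joint angles; "dq": joint speeds; "tau": joint torques, N m; "tcp_pos": TCP position; "tcp_rot": TCP orientation; "force": force on the tool from outside, world axes, zero at the start; "torque": the same for the moment, N m; "grip_width": finger opening in m.
Only numpy, scipy, OpenCV 4.12 (cv2) and the standard library are available. Lean on these libraries where they do the work, as an engineer would, in place of code of your own. Each camera call takes 0.05 s, during which the arm holds its last target.

## Working session

There is one attempt and no reset: what is moved stays moved. The work goes in short steps, Python scripts to look and compute and a tool call to move; the robot and the scene stay as the last step left them, time stands still between calls to the robot, and variables do not carry over. Pictures are saved under pics/ and viewed, and the job is handed in when it is done.

Besides the shell and the picture viewer there is one more tool, called after ">>>" by a JSON object that holds its "api" and its "payload". arm_command: Moves the arm, as the interface text tells. Its arguments: {"type":"object","properties":{"moves":{"type":"array"}},"required":["moves"]}

```bash
mkdir -p pics; cat > h.py <<'E'
from bench import env, eyes
import numpy as np, cv2
from scipy.spatial.transform import Rotation as R
def save(f,n,crop=None,s=1):
    im=cv2.cvtColor(f["color"],cv2.COLOR_RGB2BGR)
    if crop: c0,r0,c1,r1=crop; im=im[r0:r1,c0:c1]
    if s!=1: im=cv2.resize(im,None,fx=s,fy=s,interpolation=cv2.INTER_CUBIC)
    cv2.imwrite("pics/"+n,im)
def Rm(o):
    o=np.array(o,float)
    if o.shape==(3,3): return o
    return R.from_rotvec(o).as_matrix() if o.size==3 else R.from_quat(o).as_matrix()
def ray(f,p):
    K=np.array(f["intrinsics"]); d=np.array([(p[0]-K[0,2])/K[0,0],(p[1]-K[1,2])/K[1,1],1.])
    return Rm(f["orientation"])@d
def atz(f,p,z):
    d=ray(f,p); o=np.array(f["origin"]); return o+d*(z-o[2])/d[2]
def atd(f,p,d=None):
    c,r=map(int,np.round(p)); 
    if d is None: d=f["depth"][r,c]
    return np.array(f["origin"])+ray(f,p)*d
E
python3 - <<'E'
from h import *
print(env.grip_depth, env.sense())
for n in("scene","top"):
    f=eyes.grab_frame(n); save(f,n+"0.png"); print(n,f["origin"],f["orientation"],f["intrinsics"])
    for k in("bamboo_lid_center","bamboo_jar","black_lid_center","tray"):
        for d in eyes.pinpoint(k,n)[:3]:
            print(k,np.round(d["position"],1),round(d["score"],2),"atd",np.round(atd(f,d["position"]),3))
E
```

```text
0.0188 {'time': 0.0, 'joint_pos': array([-0.94883375,  0.50187177, -0.42679034,  1.55148948,  0.22078993,
        1.13826277, -0.21030304]), 'dq': array([ 0.00112204,  0.00085329,  0.0003444 , -0.000867  , -0.0006241 ,
        0.00060726,  0.00149746]), 'tau': array([ 7.07209847e-05, -5.66575205e+01, -5.81634879e+00, -2.79126084e+01,
       -6.88567339e-02,  3.07938096e-02,  1.76255844e-04]), 'tcp_pos': array([0.22800869, 0.60793287, 0.22564683]), 'tcp_rot': array([ 2.58123095,  1.78891418, -0.00262334]), 'force': array([-0.1741466 ,  1.32580307,  0.66194671]), 'torque': array([0.03759338, 0.00172719, 0.02461064]), 'grip_width': 0.09154429982087871}
scene [1.15198705 0.19345831 0.86294842] [-1.53257009 -2.0976881   0.7926827 ] [[492.1479456    0.         273.94552436]
 [  0.         492.1479456  212.81542409]
 [  0.           0.           1.        ]]
bamboo_lid_center [224.4 176. ] 0.87 atd [ 0.455 -0.137  0.12 ]
bamboo_jar [174.  230.8] 0.97 atd [ 0.573 -0.213  0.043]
bamboo_jar [228.6 205.3] 0.92 atd [ 0.464 -0.129  0.039]
bamboo_jar [205.6 166.1] 0.8 atd [ 0.364 -0.228  0.043]
black_lid_center [380.4 222.8] 0.79 atd [0.484 0.206 0.121]
tray [243.4 294.3] 0.83 atd [ 0.654 -0.026  0.003]
tray [225.1 174.7] 0.53 atd [ 0.449 -0.138  0.118]
top [ 0.32550504 -0.03426114  1.00640745] [-2.10589775  2.11838604 -0.19921852] [[453.83212946   0.         283.54267636]
 [  0.         453.83212946 219.17581518]
 [  0.           0.           1.        ]]
bamboo_lid_center [342.2 254.7] 0.97 atd [ 0.432 -0.14   0.12 ]
bamboo_jar [284.7 253.2] 0.95 atd [ 0.44  -0.027  0.089]
bamboo_jar [378.5 211.3] 0.9 atd [ 0.526 -0.221  0.088]
bamboo_jar [336.7 261.6] 0.61 atd [ 0.419 -0.129  0.117]
black_lid_center [167.1 241.7] 0.93 atd [0.461 0.206 0.117]
tray [287.6 166.5] 0.61 atd [ 0.651 -0.034  0.003]
```

View pics/scene0.png

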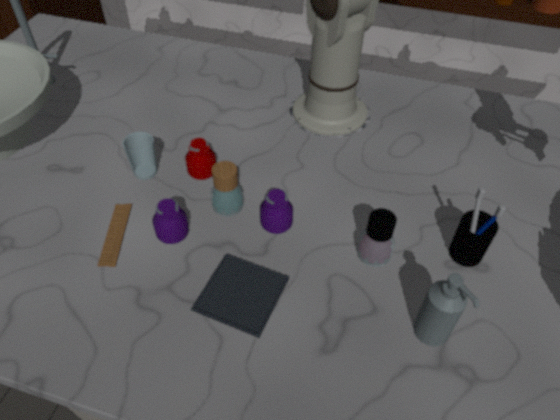

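View pics/top0.png

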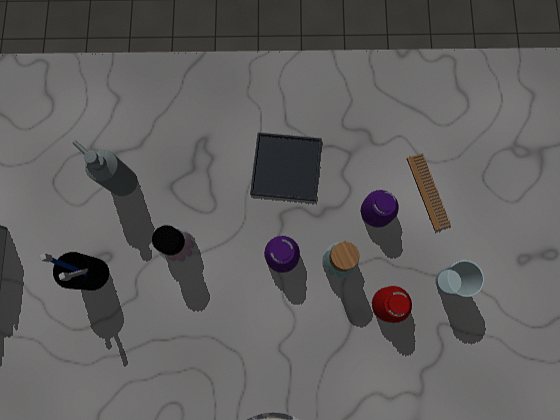

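The lid is at scene (225,176) and top (343,255). The bamboo jar has blue-green pearls and a pale lid. The look-alikes are purple at top (283,254) and (380,208) and red at (392,304). Next I'll measure precisely and confirm in a crop.

```bash
python3 - <<'E'
from h import *
fs={}
for n in("scene","top"):
    f=eyes.grab_frame(n); fs[n]=f
    for k in("bamboo_lid_center","tray","bamboo_jar","black_lid_center"):
        for m in eyes.masks_of(k,n)[:4]:
            M=m["pixels"]; rr,cc=np.nonzero(M); 
            P=np.array([atd(f,(c,r)) for r,c in zip(rr,cc) if f["depth"][r,c]>0])
            if len(P)==0: continue
            top=P[P[:,2]>np.percentile(P[:,2],98)-.006]
            s=f"{n} {k} {m['score']:.2f} px {np.round(m['position'])} n={len(P)} topz {np.median(top[:,2]):.3f}"
            (cx,cy),rad=cv2.minEnclosingCircle(top[:,:2].astype(np.float32))
            rc=cv2.minAreaRect(P[:,:2].astype(np.float32))
            print(s,"circ",round(cx,3),round(cy,3),round(rad,3),"topmean",top.mean(0).round(3),"rect",np.round(rc[0],3),np.round(rc[1],3),round(rc[2],1))
save(fs["scene"],"crop_s.png",(150,130,310,250),5); save(fs["top"],"crop_t.png",(250,190,410,310),5)
E
```

```text
scene bamboo_lid_center 0.96 px [222. 174.] n=688 topz 0.119 circ 0.432 -0.147 0.03 topmean [ 0.434 -0.147  0.119] rect [ 0.433 -0.147] [0.056 0.056] 77.5
scene tray 0.90 px [241. 294.] n=4864 topz 0.005 circ 0.653 -0.033 0.105 topmean [ 0.656 -0.032  0.006] rect [ 0.65  -0.034] [0.155 0.157] 83.9
scene bamboo_jar 0.87 px [168. 222.] n=1302 topz 0.091 circ 0.545 -0.24 0.024 topmean [ 0.547 -0.237  0.091] rect [ 0.529 -0.266] [0.144 0.073] 56.1
scene bamboo_jar 0.75 px [230. 198.] n=780 topz 0.068 circ 0.439 -0.144 0.024 topmean [ 0.45  -0.138  0.068] rect [ 0.435 -0.136] [0.058 0.09 ] 46.9
scene bamboo_jar 0.73 px [199. 155.] n=1023 topz 0.091 circ 0.377 -0.22 0.072 topmean [ 0.341 -0.253  0.091] rect [ 0.333 -0.26 ] [0.253 0.081] 25.8
scene black_lid_center 0.91 px [380. 222.] n=796 topz 0.119 circ 0.468 0.206 0.029 topmean [0.47  0.207 0.119] rect [0.469 0.207] [0.055 0.055] 23.3
top bamboo_lid_center 0.95 px [342. 253.] n=661 topz 0.118 circ 0.431 -0.145 0.028 topmean [ 0.431 -0.144  0.118] rect [ 0.43  -0.144] [0.054 0.053] 43.6
top tray 0.79 px [288. 168.] n=4067 topz 0.005 circ 0.651 -0.03 0.104 topmean [ 0.653 -0.029  0.005] rect [ 0.652 -0.03 ] [0.15  0.152] 83.8
top bamboo_jar 0.86 px [331. 268.] n=394 topz 0.056 circ 0.43 -0.144 0.032 topmean [ 0.419 -0.132  0.057] rect [ 0.423 -0.139] [0.078 0.055] 43.9
top bamboo_jar 0.84 px [282. 253.] n=1036 topz 0.089 circ 0.445 -0.02 0.023 topmean [ 0.445 -0.02   0.09 ] rect [ 0.445 -0.02 ] [0.075 0.074] 24.9
top bamboo_jar 0.84 px [382. 208.] n=1056 topz 0.090 circ 0.544 -0.235 0.023 topmean [ 0.544 -0.234  0.09 ] rect [ 0.543 -0.232] [0.075 0.069] 40.5
top bamboo_jar 0.76 px [390. 306.] n=1184 topz 0.089 circ 0.338 -0.25 0.023 topmean [ 0.338 -0.251  0.089] rect [ 0.338 -0.256] [0.086 0.077] 84.7
top black_lid_center 0.93 px [167. 241.] n=759 topz 0.118 circ 0.467 0.209 0.028 topmean [0.466 0.209 0.118] rect [0.461 0.223] [0.055 0.085] 18.8
```

View pics/crop_s.png

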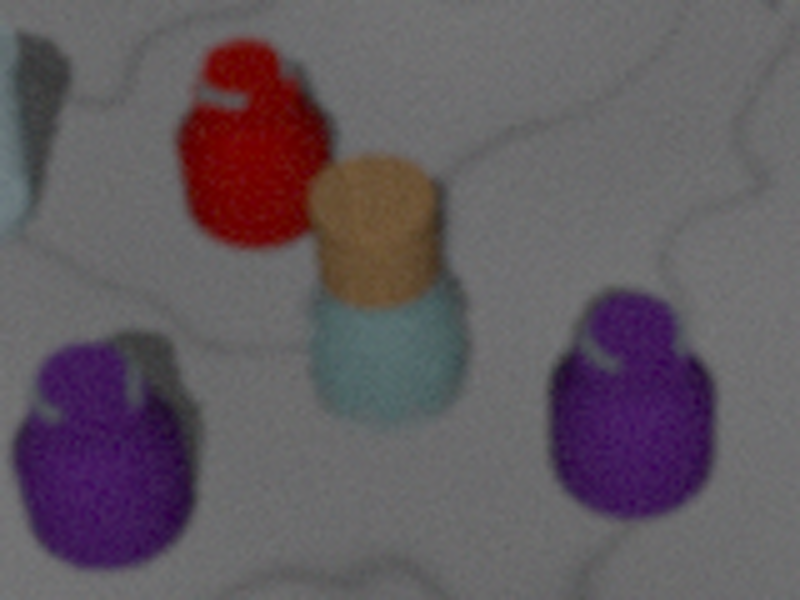

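View pics/crop_t.png

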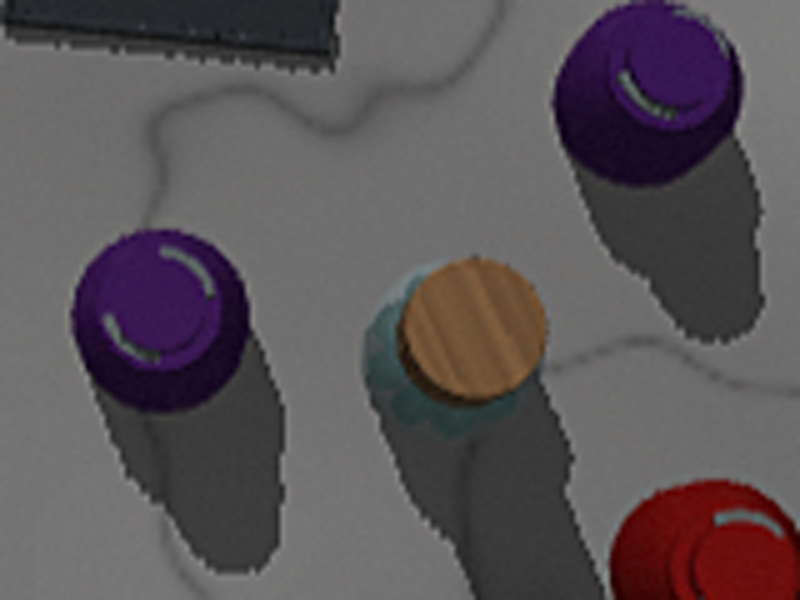

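The crops confirm it: pale lid on blue-green jar. The lid centre is about (0.431,-0.145,0.097). Both cameras agree within 3 mm. The tray is about (0.651,-0.031), yaw about -6°. I'll go round in an arc, pre-turned clockwise so there's room for about 100° anticlockwise.

>>> {"api": "arm_command", "payload": {"moves": [[[27, -26, 5], [0, 0, -1.0], 1], [[27, -26, 5], [0, 0, -1.0], 1], [[27, -26, 5], [0, 0, -1.0], 1], [[27, -26, 5], [0, 0, -1.0], 1], [[27, -26, 5], [0, 0, -1.0], 1], [[27, -26, 5], [0, 0, -1.0], 1], [[27, -26, 5], [0, 0, -1.0], 1], [[27, -26, 5], [0, 0, -1.0], 1], [[27, -26, 5], [0, 0, -1.0], 1], [[27, -26, 5], [0, 0, -1.0], 1], [[27, -26, 5], [0, 0, -1.0], 1], [[27, -26, 5], [0, 0, -1.0], 1]]}}

```text
time: 2.0
tcp_pos: [0.498, 0.3488, 0.2767]
tcp_rot: [-3.123, -0.332, 0.001]
force: [-0.6, 1.7, -0.8]
grip_width: 0.0917
```

>>> {"api": "arm_command", "payload": {"moves": [[[-6.7, -49.4, -3], [0, 0, -1.41], 1], [[-6.7, -49.4, -3], [0, 0, -1.41], 1], [[-6.7, -49.4, -3], [0, 0, -1.41], 1], [[-6.7, -49.4, -3], [0, 0, -1.41], 1], [[-6.7, -49.4, -3], [0, 0, -1.41], 1], [[-6.7, -49.4, -3], [0, 0, -1.41], 1], [[-6.7, -49.4, -3], [0, 0, -1.41], 1], [[-6.7, -49.4, -3], [0, 0, -1.41], 1], [[-6.7, -49.4, -3], [0, 0, -1.41], 1], [[-6.7, -49.4, -3], [0, 0, -1.41], 1], [[-6.7, -49.4, -3], [0, 0, -1.41], 1], [[-6.7, -49.4, -3], [0, 0, -1.41], 1]]}}

```text
time: 3.0
tcp_pos: [0.431, -0.1448, 0.2467]
tcp_rot: [-2.592, 1.773, -0.0]
force: [0.1, -0.3, -0.3]
grip_width: 0.0917
```

>>> {"api": "arm_command", "payload": {"moves": [[[0, 0, 0], [0, 0, 0], 1], [[0, 0, 0], [0, 0, 0], 1]]}}

```text
time: 3.17
tcp_pos: [0.4308, -0.1457, 0.2466]
tcp_rot: [-2.593, 1.773, 0.001]
force: [0.4, 1.5, 0.5]
grip_width: 0.0919
```

```bash
python3 - <<'E'
from h import *
s=env.sense(); print(s["joint_pos"].round(2),s["tcp_pos"].round(4),s["tcp_rot"].round(3))
f=eyes.grab_frame("wrist"); save(f,"w1.png"); K=np.array(f["intrinsics"]);T=np.array(f["mount"])
print(T.round(3))
RT=R.from_rotvec(s["tcp_rot"]).as_matrix()
def wray(p):
    d=np.array([p[0]-K[0,2],p[1]-K[1,2]]);r=np.hypot(*d);th=r/K[0,0]
    v=np.array([*(d/max(r,1e-9)*np.sin(th)),np.cos(th)])
    return RT@T[:3,:3]@v, s["tcp_pos"]+RT@T[:3,3]
for m in eyes.masks_of("bamboo_lid_center","wrist")[:2]:
    M=m["pixels"].astype(np.uint8); D=f["depth"]; P=[]
    for r,c in zip(*np.nonzero(M)):
        if D[r,c]<=0: continue
        d,o=wray((c,r)); ax=RT@T[:3,2]
        P.append(o+d*D[r,c]/(d@ax))
    P=np.array(P); top=P[P[:,2]>np.percentile(P[:,2],95)-.006]
    print(m["score"],m["position"],len(P),np.median(top[:,2]),cv2.minEnclosingCircle(top[:,:2].astype(np.float32)),top.mean(0))
for m in eyes.pinpoint("bamboo_lid_center","wrist")[:2]:
    d,o=wray(m["position"]); print(m["score"],m["position"],o+d*(.097-o[2])/d[2])
E
```

```text
[-0.07  0.09  0.36  2.02 -0.04  1.04 -0.89] [ 0.4308 -0.1457  0.2466] [-2.593e+00  1.773e+00  1.000e-03]
[[ 1.    -0.     0.001  0.001]
 [-0.     0.958  0.288 -0.079]
 [-0.001 -0.288  0.958 -0.157]
 [ 0.     0.     0.     1.   ]]
0.57 [275.1, 190.4] 3064 0.11828870087431834 ((0.4322408139705658, -0.14605729281902313), 0.027941493317484856) [ 0.43316961 -0.1459548   0.11824803]
0.96 [275.8, 190.0] [ 0.43274261 -0.14651078  0.097     ]
```

View pics/w1.png

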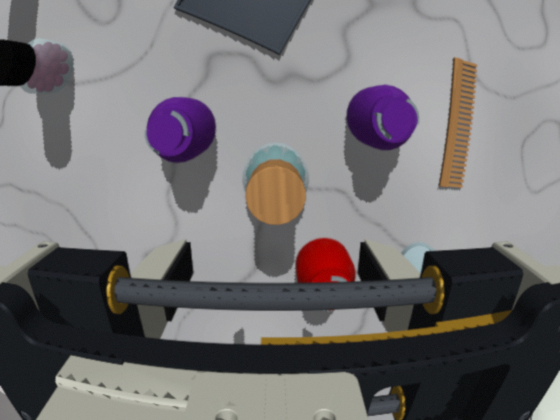

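The wrist view shows the lid at (275,190), centred between the fingers. All three cameras give (0.432,-0.146), so I'll descend.

>>> {"api": "arm_command", "payload": {"moves": [[[0.1, 0, -4], [0, 0, 0], 1], [[0.1, 0, -8], [0, 0, 0], 1], [[0.1, 0, -11], [0, 0, 0], 1], [[0.1, 0, -13], [0, 0, 0], 1], [[0.1, 0, -15], [0, 0, 0], 1], [[0.1, 0, -16.3], [0, 0, 0], 1], [[0.1, 0, -16.3], [0, 0, 0], 1], [[0.1, 0, -16.3], [0, 0, 0], 1]]}}

```text
time: 3.98
tcp_pos: [0.4321, -0.1435, 0.0833]
tcp_rot: [2.597, -1.767, -0.003]
force: [0.1, 0.3, 1.4]
grip_width: 0.0922
```

>>> {"api": "arm_command", "payload": {"moves": [[[0, 0, 0], [0, 0, 0], -1], [[0, 0, 0], [0, 0, 0], -1], [[0, 0, 0], [0, 0, 0], -1], [[0, 0, 0], [0, 0, 0], -1], [[0, 0, 0], [0, 0, 0], -1], [[0, 0, 0], [0, 0, 0], -1], [[0, 0, 0], [0, 0, 0], -1], [[0, 0, 0], [0, 0, 0], -1]]}}

```text
time: 4.65
tcp_pos: [0.4325, -0.1455, 0.084]
tcp_rot: [-2.594, 1.771, -0.001]
force: [-0.8, 0.3, 4.6]
grip_width: 0.0552
```

Gripped at 55 mm with low side forces. Now I'll unscrew, 100° anticlockwise in two calls.

>>> {"api": "arm_command", "payload": {"moves": [[[0, 0, 0], [0, 0, 0.08], -1], [[0, 0, 0], [0, 0, 0.16], -1], [[0, 0, 0], [0, 0, 0.24], -1], [[0, 0, 0], [0, 0, 0.32], -1], [[0, 0, 0], [0, 0, 0.4], -1], [[0, 0, 0], [0, 0, 0.48], -1], [[0, 0, 0], [0, 0, 0.56], -1], [[0, 0, 0], [0, 0, 0.64], -1], [[0, 0, 0], [0, 0, 0.72], -1], [[0, 0, 0], [0, 0, 0.8], -1], [[0, 0, 0], [0, 0, 0.87], -1], [[0, 0, 0], [0, 0, 0.87], -1]]}}

```text
time: 5.65
tcp_pos: [0.4326, -0.1453, 0.084]
tcp_rot: [-3.1, 0.509, -0.001]
force: [-0.2, -0.4, 4.8]
grip_width: 0.0558
```

>>> {"api": "arm_command", "payload": {"moves": [[[0, 0, 0], [0, 0, 0.08], -1], [[0, 0, 0], [0, 0, 0.16], -1], [[0, 0, 0], [0, 0, 0.24], -1], [[0, 0, 0], [0, 0, 0.32], -1], [[0, 0, 0], [0, 0, 0.4], -1], [[0, 0, 0], [0, 0, 0.48], -1], [[0, 0, 0], [0, 0, 0.56], -1], [[0, 0, 0], [0, 0, 0.64], -1], [[0, 0, 0], [0, 0, 0.72], -1], [[0, 0, 0], [0, 0, 0.8], -1], [[0, 0, 0], [0, 0, 0.87], -1], [[0, 0, 0], [0, 0, 0.87], -1]]}}

```text
time: 6.65
tcp_pos: [0.4315, -0.1448, 0.0839]
tcp_rot: [-3.025, -0.843, 0.002]
force: [-3.1, 2.2, 7.1]
grip_width: 0.0551
```

```bash
python3 - <<'E'
from h import *
s=env.sense(); print(s)
f=eyes.grab_frame("wrist"); save(f,"w2.png")
f=eyes.grab_frame("top"); save(f,"t2.png",(250,190,410,310),5)
E
```

```text
{'time': 6.65, 'joint_pos': array([ 0.33378911,  0.34537725, -0.07925388,  2.14639136,  0.04340796,
        0.65288612,  0.76814429]), 'dq': array([-0.01084061, -0.00115989,  0.01616599,  0.00138746, -0.00626206,
       -0.0012694 , -0.08216033]), 'tau': array([  0.75359104, -37.81587839,   0.20821248, -19.12790716,
         0.23952043,  -1.12565998,   0.72790274]), 'tcp_pos': array([ 0.43153371, -0.14480719,  0.08393925]), 'tcp_rot': array([-3.02516226e+00, -8.42904629e-01,  1.82360831e-03]), 'force': array([-3.13832228,  2.20019744,  7.10074076]), 'torque': array([0.3431669 , 0.74652831, 0.11312477]), 'grip_width': 0.05508822563392457}
```

View pics/w2.png

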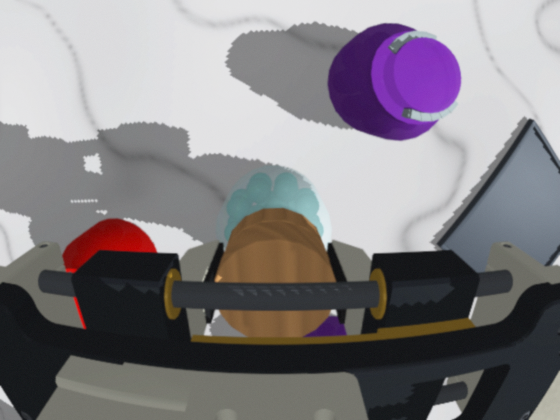

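The lid's grain is still perpendicular to the jaws, as it was before turning, so it turned with the fingers. Now I'll lift straight up.

>>> {"api": "arm_command", "payload": {"moves": [[[0, 0, 0.5], [0, 0, 0], -1], [[0, 0, 1], [0, 0, 0], -1], [[0, 0, 1.5], [0, 0, 0], -1], [[0, 0, 2], [0, 0, 0], -1], [[0, 0, 2.5], [0, 0, 0], -1], [[0, 0, 3], [0, 0, 0], -1]]}}

```text
time: 7.25
tcp_pos: [0.4324, -0.1456, 0.1144]
tcp_rot: [3.027, 0.84, 0.001]
force: [-0.4, -0.1, -1.8]
grip_width: 0.0555
```

>>> {"api": "arm_command", "payload": {"moves": [[[0, 0, 3], [0, 0, 0], -1], [[0, 0, 6], [0, 0, 0], -1], [[3, 1.5, 7], [0, 0, -0.1], -1], [[6, 3, 7], [0, 0, -0.2], -1], [[9, 4.6, 7], [0, 0, -0.3], -1], [[12, 6.2, 7], [0, 0, -0.4], -1], [[15, 7.8, 7], [0, 0, -0.5], -1], [[18, 9.4, 7], [0, 0, -0.6], -1], [[20.5, 10.8, 7], [0, 0, -0.65], -1], [[21.9, 11.5, 7], [0, 0, -0.65], -1], [[21.9, 11.5, 7], [0, 0, -0.65], -1], [[21.9, 11.5, 7], [0, 0, -0.65], -1]]}}

```text
time: 8.25
tcp_pos: [0.6513, -0.0295, 0.1833]
tcp_rot: [-3.137, 0.167, 0.001]
force: [-1.2, -0.1, -1.0]
grip_width: 0.0556
```

```bash
python3 - <<'E'
from h import *
s=env.sense(); print(s["tcp_pos"].round(4),s["tcp_rot"].round(3),s["force"],s["grip_width"])
f=eyes.grab_frame("scene"); save(f,"s3.png")
for k in("bamboo_lid_center","tray"):
    for m in eyes.masks_of(k,"scene")[:2]:
        P=np.array([atd(f,(c,r)) for r,c in zip(*np.nonzero(m["pixels"])) if f["depth"][r,c]>0])
        print(k,m["score"],m["position"],len(P),np.percentile(P,[2,50,98],axis=0).round(3).tolist())
E
```

```text
[ 0.6513 -0.0295  0.1833] [-3.137e+00  1.670e-01  1.000e-03] [-1.20254181 -0.10444585 -1.02291768] 0.05559271529954003
bamboo_lid_center 0.67 [244.1, 239.4] 322 [[0.631, -0.048, 0.176], [0.664, -0.011, 0.2], [0.687, -0.004, 0.255]]
tray 0.75 [240.3, 295.0] 4719 [[0.582, -0.106, 0.001], [0.659, -0.031, 0.005], [0.728, 0.04, 0.01]]
```

View pics/s3.png

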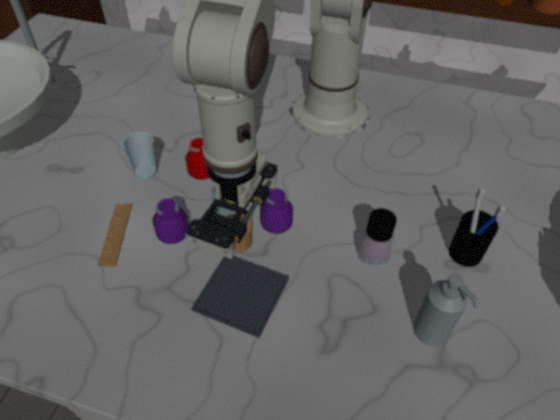

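The lid is held upright above the tray, scene (244,239). Lowering it, slowly at the end.

>>> {"api": "arm_command", "payload": {"moves": [[[0, -0.1, -4], [0, 0, 0], -1], [[0, -0.1, -8], [0, 0, 0], -1], [[0, -0.1, -11], [0, 0, 0], -1], [[0, -0.1, -13], [0, 0, 0], -1], [[0, -0.1, -14.5], [0, 0, 0], -1], [[0, -0.1, -15.5], [0, 0, 0], -1], [[0, -0.1, -16], [0, 0, 0], -1], [[0, -0.1, -16.3], [0, 0, 0], -1], [[0, -0.1, -16.5], [0, 0, 0], -1], [[0, -0.1, -16.6], [0, 0, 0], -1], [[0, -0.1, -16.6], [0, 0, 0], -1]]}}

```text
time: 9.32
tcp_pos: [0.652, -0.0314, 0.0187]
tcp_rot: [-3.137, 0.17, -0.003]
force: [-0.1, -0.1, -0.2]
grip_width: 0.0554
```

>>> {"api": "arm_command", "payload": {"moves": [[[0, 0, -0.1], [0, 0, 0], -1], [[0, 0, -0.1], [0, 0, 0], -1], [[0, 0, -0.2], [0, 0, 0], -1], [[0, 0, -0.2], [0, 0, 0], -1]]}}

```text
time: 9.65
tcp_pos: [0.6512, -0.0313, 0.0158]
tcp_rot: [-3.137, 0.169, -0.0]
force: [0.6, 0.6, -0.2]
grip_width: 0.0552
```

>>> {"api": "arm_command", "payload": {"moves": [[[0, 0, -0.1], [0, 0, 0], -1], [[0, 0, -0.1], [0, 0, 0], -1], [[0, 0, -0.2], [0, 0, 0], -1], [[0, 0, -0.2], [0, 0, 0], -1]]}}

```text
time: 9.98
tcp_pos: [0.651, -0.0314, 0.0135]
tcp_rot: [3.137, -0.17, -0.001]
force: [-0.5, -1.1, -1.2]
grip_width: 0.0552
```

>>> {"api": "arm_command", "payload": {"moves": [[[0, 0, -0.1], [0, 0, 0], -1], [[0, 0, -0.1], [0, 0, 0], -1]]}}

```text
time: 10.15
tcp_pos: [0.6512, -0.0314, 0.0131]
tcp_rot: [3.137, -0.17, -0.0]
force: [-1.9, 0.2, 2.8]
grip_width: 0.0554
```

Light contact with the floor (+2.8 N at the expected height). I'll open, wait, then rise.

>>> {"api": "arm_command", "payload": {"moves": [[[0, 0, 0], [0, 0, 0], 0.3], [[0, 0, 0], [0, 0, 0], 0.6], [[0, 0, 0], [0, 0, 0], 0.8], [[0, 0, 0], [0, 0, 0], 0.8], [[0, 0, 0], [0, 0, 0], 0.8], [[0, 0, 0], [0, 0, 0], 0.8], [[0, 0, 0], [0, 0, 0], 0.8]]}}

```text
time: 10.73
tcp_pos: [0.6512, -0.0314, 0.0127]
tcp_rot: [-3.137, 0.17, 0.0]
force: [1.0, -0.0, 0.4]
grip_width: 0.0825
```

>>> {"api": "arm_command", "payload": {"moves": [[[0, 0, 1], [0, 0, 0], 0.8], [[0, 0, 2.5], [0, 0, 0], 0.8], [[0, 0, 5], [0, 0, 0], 0.8], [[0, 0, 8], [0, 0, 0], 0.8], [[0, 0, 12], [0, 0, 0], 0.8], [[0, 0, 16], [0, 0, 0], 0.8], [[0, 0, 20], [0, 0, 0], 0.8], [[0, 0, 20], [0, 0, 0], 0.8], [[0, 0, 20], [0, 0, 0], 0.8]]}}

```text
time: 11.48
tcp_pos: [0.6539, -0.0315, 0.2185]
tcp_rot: [-3.137, 0.17, -0.014]
force: [-0.8, -0.3, -1.3]
grip_width: 0.0823
```

```bash
python3 - <<'E'
from h import *
s=env.sense(); print(s["time"],s["tcp_pos"].round(4),s["force"].round(1),s["grip_width"])
f=eyes.grab_frame("scene"); save(f,"s4.png")
for k in("bamboo_lid_center","tray","black_lid_center"):
    for m in eyes.masks_of(k,"scene")[:1]:
        P=np.array([atd(f,(c,r)) for r,c in zip(*np.nonzero(m["pixels"])) if f["depth"][r,c]>0])
        top=P[P[:,2]>np.percentile(P[:,2],95)-.006]
        n=np.linalg.svd(top-top.mean(0))[2][2]
        print(k,m["score"],m["position"],len(P),np.percentile(P,[2,50,98],axis=0).round(3).tolist(),"top",top.mean(0).round(3),cv2.minEnclosingCircle(top[:,:2].astype(np.float32)),"n",n.round(3))
f=eyes.grab_frame("wrist"); save(f,"w4.png")
E
```

```text
11.4833 [ 0.6539 -0.0315  0.2185] [-0.8 -0.3 -1.3] 0.08229760189558662
bamboo_lid_center 0.74 [237.7, 284.2] 842 [[0.628, -0.059, 0.005], [0.662, -0.031, 0.047], [0.68, -0.007, 0.051]] top [ 0.653 -0.034  0.048] ((0.6527948975563049, -0.03460894897580147), 0.028476541861891747) n [-0.007 -0.01  -1.   ]
tray 0.81 [243.0, 305.6] 3836 [[0.58, -0.107, 0.001], [0.67, -0.022, 0.005], [0.73, 0.041, 0.01]] top [ 0.661 -0.03   0.005] ((0.6542108654975891, -0.031641505658626556), 0.10417542606592178) n [ 0.001  0.    -1.   ]
black_lid_center 0.92 [378.6, 221.9] 818 [[0.445, 0.182, 0.077], [0.482, 0.207, 0.118], [0.495, 0.232, 0.121]] top [0.47  0.207 0.119] ((0.4674963355064392, 0.20615100860595703), 0.0293049905449152) n [ 0.015 -0.002  1.   ]
```

View pics/s4.png

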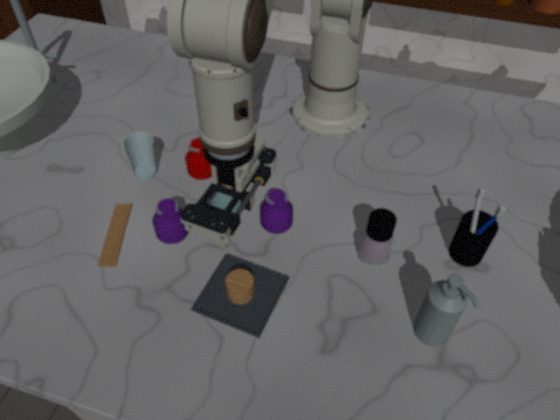

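View pics/w4.png

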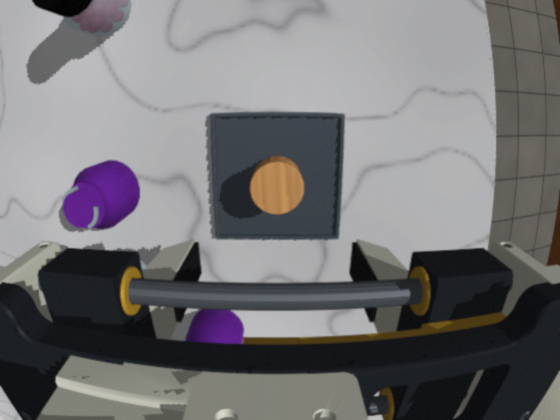

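Scene (240,286) and wrist (276,186): the lid lies flat in the middle of the tray with its top at 0.048 m and no tilt. The black lid has not moved and the arm is clear. Handing in.

```bash
python3 - <<'E'
from h import *
print(env.close_job())
E
```

```text
the job is handed in; nothing more can be done
None
```

I unscrewed the bamboo lid about 100° anticlockwise, lifted it straight off and lowered it into the stone tray. I opened the fingers at light floor contact (about 3 N), raised the arm clear and handed the job in at about 11.6 s. `close_job` reports no verdict, so the result rests on these last checks:

- **Lid in the tray:** its centre is about 3 mm from the tray's centre. Its top is at 48 mm, which is what a lid flat on the tray floor should give, and the tilt is under 1°.
- **Black lid:** it is where it was at the start, to within measuring accuracy of 1 mm.
- **Arm:** the fingers are open and about 20 cm above the lid, touching nothing.

I did not measure the lid's angle separately. In the wrist picture the wood grain stayed square to the fingers, which showed it turned with them. It also lifted off without resistance. No check failed or disagreed.

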